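# Shut away the brass ring and bolt the drawer

### The job

Both drawers of the small bench chest stand open, one with a brass ring in it and one with a white soldering block. Without gripping or lifting anything, push the drawer with the ring fully shut with the fingertips, then push the red tab of the bolt on top of the chest sideways, as far as it goes, towards that drawer to lock it. Leave the drawer with the white block standing open as it is, and disturb nothing else on the bench.

Things in the scene. Friction and masses are not known exactly. Their poses are not given: they have to be found in the camera images.
- chest: Brown wooden chest fixed to the bench, 180 mm deep (x), 320 wide (y), 100 high; yaw within 0.3 rad. Origin: centre of its underside, on the table. Its -x side (face at x = -90 mm) has the two drawers and looks roughly to the robot; +y is its left half as the robot sees it. The bolt lies on top by the front edge, between brass guides up to 106 mm above the table; a tin stands on the rear half.
- drawer_left (a joint): The chest's left drawer, on its +y side. Value: how far it stands open, in m along the chest's -x: 0 = fully shut (front flush with the chest's face), 0.12 = the stop; both drawers start 0.075 to 0.11 open. Slides with 1 to 2 N and stays where it is left; no latch, no spring.
- drawer_right (a joint): The chest's right drawer, on its -y side. Value: how far it stands open, in m along the chest's -x: 0 = fully shut (front flush with the chest's face), 0.12 = the stop; both drawers start 0.075 to 0.11 open. Slides with 1 to 2 N and stays where it is left; no latch, no spring.
- drawer_left_front (a point): Point on the outer face of the left drawer's front panel, on its centre line, 68 mm above the table; moves with the drawer. Shut, it lies at x = -90, y = +82.5 mm in the chest's frame. Panel: pale wood, 127 mm wide, 15 thick, from 12 to 86 mm above the table. A round brass knob (18 mm across, 16 mm proud) sits on the centre line, its centre 42 mm above the table.
- drawer_right_front (a point): Point on the outer face of the right drawer's front panel, on its centre line, 68 mm above the table; moves with the drawer. Shut, it lies at x = -90, y = -82.5 mm in the chest's frame. Panel: pale wood, 127 mm wide, 15 thick, from 12 to 86 mm above the table. A round brass knob (18 mm across, 16 mm proud) sits on the centre line, its centre 42 mm above the table.
- bolt (a joint): The chest's sliding bolt, a steel plate with a red tab. Value: offset in m along the chest's +y; starts near 0 (middle, locks neither); +0.035 = the stop that locks the left (+y) drawer, -0.035 = the stop that locks the right (-y) one. Slides with 1.5 to 3 N, stays where it is left. Must not be slid in front of a drawer that is still open.
- bolt_tab (a point): Centre of the top of the bolt's upright red tab, 126 mm above the table, at x = -70 mm in the chest's frame; moves with the bolt. Tab: 14 mm thick along chest y (the way it slides), 30 mm along x, 20 mm high above its steel plate (47 by 60 mm). From the plate a 24 mm wide tongue hangs 30 mm down before the chest's face, up to 9 mm out, between the drawers.
- ring: Loose brass ring, 40 mm outside, 28 mm inside, 12 mm high, lying flat in one of the drawers on blue felt, 19 mm above the table. Origin: centre of its underside. Its y in the chest's frame tells the drawer (positive: left).
- solder_block: Loose white soldering block, 36 by 28 by 18 mm, lying in the other drawer at the same height. Origin: centre of its underside.
- mallet: Bystander: mallet with yellow faces and wooden handle lying on the bench, 230 mm long, 36 mm high; origin under its head.
- bench_block: Bystander: polished steel block, 75 by 75 by 22 mm; origin centre of the underside.
- cup: Bystander: steel cup with two dark side handles, 80 mm across without them, 50 mm high; origin centre of the underside.
- screwdriver: Bystander: screwdriver with wooden handle lying on the bench, 180 mm long, 26 mm high; origin under its middle.
- clamp: Bystander: aluminium clamp lying flat, about 160 (with its screw) by 70 by 20 mm; origin under the middle of its back bar.
- tin: Bystander: small round green tin, 44 mm across, 20 mm high, standing on the rear half of the chest's top (its top 120 mm above the table); origin centre of the underside.

How it is judged:
On the way, in this order (a step that is already met when the one before it is completed fails the run):
1. the drawer with the ring is fully shut (((y of ring in the frame of chest above 0 m and value of joint drawer_left below 0.004 m) or (y of ring in the frame of chest below 0 m and value of joint drawer_right below 0.004 m))), for 0.2 s.
2. the bolt is slid over in front of that drawer (((y of ring in the frame of chest above 0 m and value of joint bolt above 0.028 m) or (y of ring in the frame of chest below 0 m and value of joint bolt below -0.028 m))), for 0.2 s.
At the end, for the whole second after the job is handed in: The drawer holding the ring is shut to within 4 mm, the bolt is at least 28 mm (of 35) over on that drawer's side, the other drawer stands within 10 mm of where it was, ring and white block lie in their drawers, at rest (((y of ring in the frame of chest above 0 m and value of joint drawer_left below 0.004 m) or (y of ring in the frame of chest below 0 m and value of joint drawer_right below 0.004 m)) and ((y of ring in the frame of chest above 0 m and value of joint bolt above 0.028 m) or (y of ring in the frame of chest below 0 m and value of joint bolt below -0.028 m)) and ((y of ring in the frame of chest above 0 m and distance of drawer_right_front from where it was at the start of the episode below 0.01 m) or (y of ring in the frame of chest below 0 m and distance of drawer_left_front from where it was at the start of the episode below 0.01 m)) and z of each of ring, solder_block in the frame of chest below 0.03 m and x of ring in the frame of chest above -0.08 m and linear speed of ring below 0.02 m/s); the robot touches nothing.
It fails at once if the drawer with the white block is moved more than 15 mm ((y of ring in the frame of chest above 0 m and distance of drawer_right_front from where it was at the start of the episode above 0.015 m) or (y of ring in the frame of chest below 0 m and distance of drawer_left_front from where it was at the start of the episode above 0.015 m)).
It fails at once if the bolt is slid across an open drawer ((value of joint bolt above 0.015 m and value of joint drawer_left above 0.01 m) or (value of joint bolt below -0.015 m and value of joint drawer_right above 0.01 m)).
It fails at once if the ring or the white block is lifted (z of any of ring, solder_block in the frame of chest above 0.04 m).
It fails at once if a bystander is moved more than 25 mm (distance of any of mallet, bench_block, cup, screwdriver, clamp, tin from where it was at the start of the episode above 0.025 m).
It also fails if it takes over 48 s, if anything falls off the work surface, if the arm or the gripper's body presses on something with over 40 N, if the wrist force passes 120 N, or if a joint passes its speed limit or range.

### The arm

A 6-joint arm with a two-finger parallel gripper is mounted at the origin on the work surface. World frame = base frame: x ahead of the robot, y to its left, z up, the work surface at z = 0. Lengths are in m, angles in rad, forces in N, time in s.
With the tool pointing down it reaches from about 0.4 to 0.825 m from the base axis. Payload 7 kg.
Tool frame: the origin (TCP) lies on the centre line of the jaws, within the pads' length; the fingertips stand 22 mm ahead of it and the grasp point (between the pads) lies 3 mm ahead of it; z points along the fingers, y is the line along which they close (so a half turn about z gives the same grasp; the last joint's range is limited). The gripper opens to 88 mm and grips with 3 to 60 N. Pads are 19 mm wide; open, the fingers measure 130 mm over their backs; the gripper's body (78 mm by 193 mm) begins 47 mm behind the grasp point.
Start: joints at [1.566, 0.359, 0.012, 0, -1.224, -0.288], TCP at [0.195, 0.646, 0.249] pointing down, gripper open.
Joint ranges: [-3.07, 3.07], [-1.43, 2.12], [-1.02, 1.25], [-3.03, 1.67], [-3.05, -0], [-3.03, 3.03]. Speed limits (rad/s): [2.39, 2.39, 3.01, 3.14, 3.14, 3.14].

### API

Orientations are given as [roll, pitch, yaw] about the fixed x, y, z axes, in that order (R = Rz(yaw) Ry(pitch) Rx(roll)).
In Python, from station import arm gives the robot as it stands.
- The arm moves only by the tool arm_command, never from a script. Its argument "series" is one flat list of numbers, 7 for each row, row after row: the turn, a rotation vector about the tool's x, y, z each as a share of 90 degrees, from -1 to 1, then the shift along the tool's x, y, z each as a share of 0.1 m, from -1 to 1, then the opening, from 0 (shut) to 1 (fully open). A call has 1 to 8 rows; each row is the pose to reach, as a shift and turn from the pose commanded when the call began, along the tool's axes at that moment; what a row does not reach only later rows make up. A row lasts 1/8 s, in which the tool goes at most 62.5 mm and 10.7 degrees, less where a joint would pass 70% of its speed; a pose out of reach is approached as far as the arm can. A call with a number of a shift or a turn outside -1 to 1 is refused whole. A call with a gripper value outside its range is refused whole. The fingers move at their own pace and stop on an object; "force" is the grip in N (left out, the last holds). Time passes only in rows, so rows that repeat a pose let the fingers close. It gives the time, the measured TCP pose, the force, the opening and the grip force at its end, in the units of the state.
- arm.get_state(): the state, without advancing time (a new reading comes with each control period).
- arm.grab_frame(name): name is "side" or "top" or "wrist"; returns the picture (400x640x3 uint8, blue, green, red); there is no depth.
- arm.camera_model(name): a dict with "fovy" (degrees; the focal length in pixels is half the picture's height over the tangent of half this angle, whatever the lens; pixels are square), "cx", "cy" (the principal point, pixels), "pose" (4x4, takes a point from camera to world coordinates). Camera axes: x right, y down, z forward; pixel columns grow to the right and rows downward; lengths in m; the calibration is good to about 2 mm. A picture is of the moment at which its call begins: read the wrist's pose just before it. camera_model takes no time and is no camera call; for the wrist camera it gives the pose at the moment of the call.
- arm.job_done(): hands the job in; it is judged then, once.
The state is a dict: "t": time; "q": joint angles; "qd": joint speeds; "joint_efforts": joint torques, N m; "eef_pos": TCP position; "ee_rot": TCP orientation; "force": force on the tool from outside, world axes, zero at the start; "moment": the same for the moment, N m; "width": finger opening in m; "gripper_force": force on a finger pad.
Only numpy, scipy, OpenCV 4.12 (cv2) and the standard library are available. Lean on these libraries where they do the work, as an engineer would, in place of code of your own. Each camera call takes 0.05 s, during which the arm holds its last target. There are 200 camera calls.

## Working session

There is one attempt and no reset: what is moved stays moved. The work goes in short steps, Python scripts to look and compute and a tool call to move; the robot and the scene stay as the last step left them, time stands still between calls to the robot, and variables do not carry over. Pictures are saved under pics/ and viewed, at most 10 in all, crops included, and the job is handed in when it is done.

Besides the shell and the picture viewer there is one more tool, called after "Call:" by a JSON object that holds its "name" and its "arguments". arm_command: Moves the arm, as the interface text tells. Its arguments: {"type":"object","properties":{"series":{"type":"array"},"force":{"type":"number"}},"required":["series"]}

```bash
mkdir -p pics
python3 - <<'E'
from station import arm
import cv2,numpy as np
s=arm.get_state();print(s['t'],s['eef_pos'],s['ee_rot'],s['width'])
for n in['top','side']:
    f=arm.grab_frame(n);cv2.imwrite(f'pics/{n}0.png',f);m=arm.camera_model(n);print(n,m['fovy'],m['cx'],m['cy'],np.round(m['pose'],4).tolist(),[k for k in m])
E
```

```text
0.0 [0.19472833 0.64583819 0.24763856] [ 3.13997792e+00 -1.55731552e-04 -2.92913582e-01] 0.08772428602094991
top 56.00417356729805 321.2795023460473 202.9098734094682 [[0.0075, -0.9986, 0.0525, 0.4494], [-1.0, -0.0076, -0.0023, -0.0036], [0.0027, -0.0525, -0.9986, 1.1975], [0.0, 0.0, 0.0, 1.0]] ['fovy', 'cx', 'cy', 'pose']
side 50.55315083791298 326.54386845247626 202.4441983443235 [[-0.9737, -0.1797, 0.1401, 0.3669], [-0.227, 0.7114, -0.6652, 0.726], [0.0198, -0.6795, -0.7334, 0.9303], [0.0, 0.0, 0.0, 1.0]] ['fovy', 'cx', 'cy', 'pose']
```

View pics/top0.png

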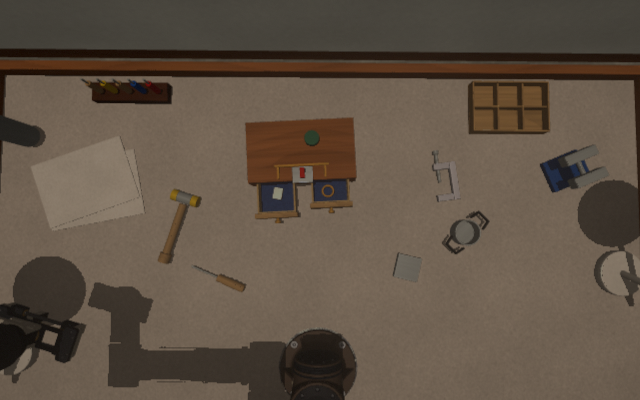

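View pics/side0.png

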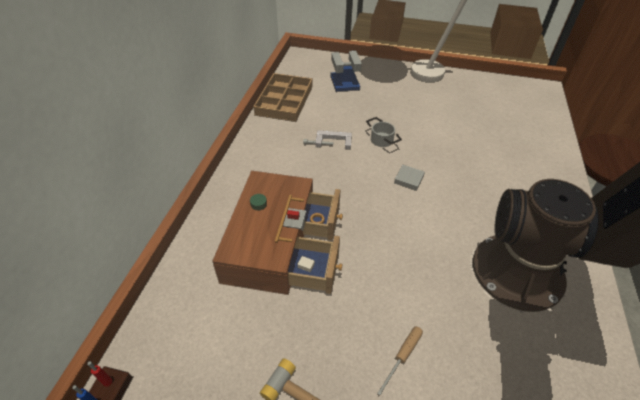

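The ring lies in the right (-y) drawer, at top-view pixel (327,190), and the white block in the left drawer at (278,193). The red tab is at (303,173) in the top view and (293,214) in the side view. Next I measure these points.

```bash
cat > h.py <<'E'
import cv2,numpy as np
from station import arm
def ray(m,u,v):
    f=200/np.tan(np.radians(m['fovy']/2));P=np.array(m['pose'])
    d=P[:3,:3]@np.array([(u-m['cx'])/f,(v-m['cy'])/f,1]);return P[:3,3],d/np.linalg.norm(d)
def plane(m,u,v,z):
    o,d=ray(m,u,v);return o+d*(z-o[2])/d[2]
def tri(m1,p1,m2,p2):
    o1,d1=ray(m1,*p1);o2,d2=ray(m2,*p2)
    t=np.linalg.lstsq(np.c_[d1,-d2],o2-o1,rcond=None)[0]
    a=o1+t[0]*d1;b=o2+t[1]*d2;return (a+b)/2,np.linalg.norm(a-b)
def blob(f,lo,hi,box):
    x0,y0,x1,y1=box;h=cv2.cvtColor(f[y0:y1,x0:x1],cv2.COLOR_BGR2HSV)
    k=cv2.inRange(h,np.array(lo),np.array(hi));n,l,s,c=cv2.connectedComponentsWithStats(k)
    return [(s[i,4],np.round(c[i]+[x0,y0],1).tolist(),(s[i,:4]+[x0,y0,0,0]).tolist()) for i in range(1,n) if s[i,4]>5]
E
python3 - <<'E'
from h import *
T=cv2.imread('pics/top0.png');S=cv2.imread('pics/side0.png')
print('red',blob(T,(0,150,90),(6,255,255),(290,155,320,190)),blob(S,(0,150,90),(6,255,255),(270,195,320,230)))
print('white',blob(T,(0,0,140),(40,60,255),(255,182,300,215)),blob(S,(0,0,140),(40,60,255),(290,245,330,280)))
print('tin',blob(T,(55,60,0),(95,255,255),(295,122,330,150)),blob(S,(55,60,0),(95,255,255),(240,185,280,215)))
print('felt',blob(T,(100,80,0),(130,255,255),(250,170,360,220)),blob(S,(100,80,0),(130,255,255),(280,190,350,295)))
A=cv2.resize(T[112:226,240:362],None,fx=6,fy=5.2,interpolation=cv2.INTER_CUBIC)
B=cv2.resize(S[165:300,210:350],None,fx=5,fy=4.4,interpolation=cv2.INTER_CUBIC)
A=cv2.resize(T[112:226,238:362],None,fx=5,fy=5,interpolation=cv2.INTER_CUBIC)
B=cv2.resize(S[167:297,210:350],None,fx=4.5,fy=4.5,interpolation=cv2.INTER_CUBIC)
cv2.imwrite('pics/A.png',cv2.convertScaleAbs(A,alpha=1.6));cv2.imwrite('pics/B.png',cv2.convertScaleAbs(B,alpha=1.3))
E
```

```text
red [(np.int32(38), [301.6, 172.2], [300, 168, 5, 9])] [(np.int32(54), [292.5, 213.3], [287, 211, 12, 6])]
white [] [(np.int32(132), [305.5, 262.2], [298, 256, 16, 13])]
tin [(np.int32(137), [311.1, 137.3], [305, 131, 13, 13])] [(np.int32(129), [257.8, 200.0], [251, 195, 15, 11])]
felt [] [(np.int32(11), [305.0, 252.8], [302, 251, 7, 4]), (np.int32(16), [314.5, 255.9], [311, 253, 7, 6])]
```

View pics/A.png

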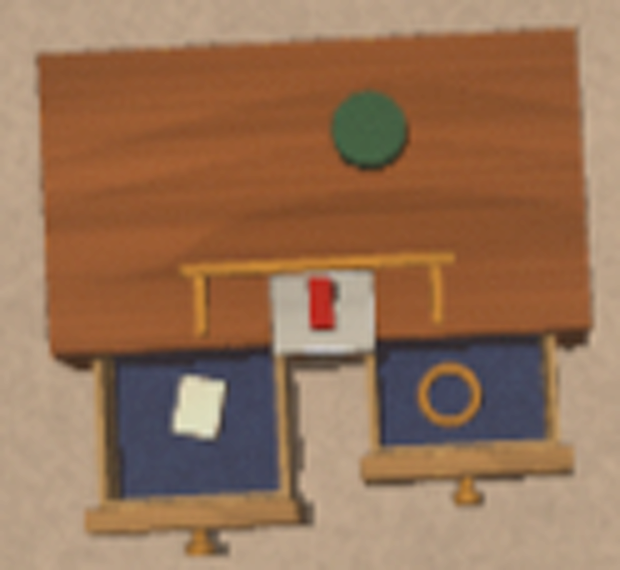

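View pics/B.png

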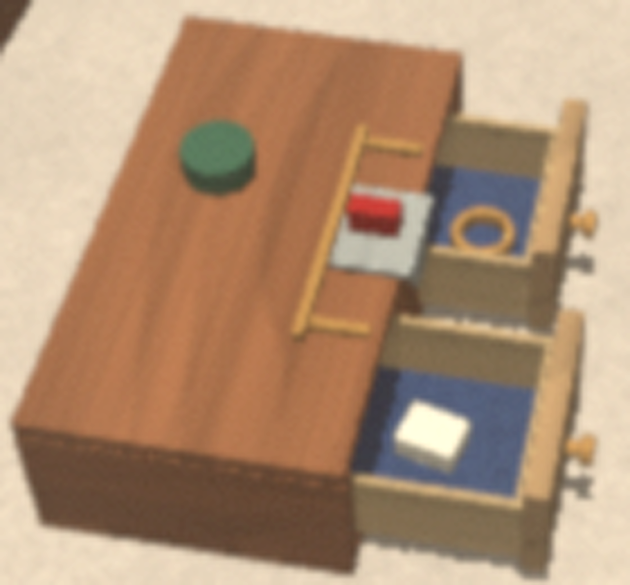

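The crops show the chest top corners, both drawer front panels, the ring in the right drawer (crop A (450,394)) and the tab (A (320,303), B (375,208)). I triangulate these points from the two views.

Run:
```python
from h import *
mt,ms=arm.camera_model('top'),arm.camera_model('side')
a=lambda x,y:((x+.5)/5-.5+238,(y+.5)/5-.5+112)
b=lambda x,y:((x+.5)/4.5-.5+210,(y+.5)/4.5-.5+167)
pts=dict(rl=((38,55),(15,428)),rr=((576,30),(187,18)),fr=((590,330),(460,55)),fl=((52,355),(350,475)),tab=((320,303),(375,206)),
 ring=((450,394),(483,231)),block=((202,405),(434,430)),tin=((371,127),(218,150)),prR=((572,472),(588,103)),prL=((363,482),(557,255)),plR=((300,522),(583,315)),plL=((88,533),(548,468)),knobR=((466,494),(588,223)),knobL=((203,545),(583,449)))
W={k:tri(mt,a(*p),ms,b(*q)) for k,(p,q) in pts.items()}
for k,(p,e) in W.items(): print(k,np.round(p,4),round(e,4))
C={k:plane(mt,*a(*pts[k][0]),.1)[:2] for k in('rl','rr','fr','fl')}
D={k:plane(ms,*b(*pts[k][1]),.1)[:2] for k in('rl','rr','fr','fl')}
for Q in(C,D):
    x=(Q['rl']+Q['rr']-Q['fl']-Q['fr']);y=(Q['fl']+Q['rl']-Q['fr']-Q['rr'])
    c=sum(Q.values())/4;yaw=np.arctan2(x[1],x[0]);y2=np.arctan2(-y[0],y[1])
    print('c',c,'size',np.linalg.norm(x)/2,np.linalg.norm(y)/2,'yaw',yaw,y2)
    R=np.array([[np.cos(y2),-np.sin(y2)],[np.sin(y2),np.cos(y2)]])
    for k,(p,e) in W.items(): print(k,np.round((p[:2]-c)@R,4),end=' ')
    print()
```

```text
rl [0.7436 0.2211 0.0961] 0.0007
rr [ 0.7625 -0.0975  0.0975] 0.0026
fr [ 0.5843 -0.106   0.0992] 0.0042
fl [0.5644 0.209  0.0993] 0.0014
tab [0.5942 0.0511 0.1265] 0.0018
ring [ 0.5506 -0.0255  0.031 ] 0.0016
block [0.5416 0.1282 0.0343] 0.0001
tin [0.6982 0.023  0.1162] 0.001
prR [ 0.5007 -0.0969  0.0865] 0.0028
prL [0.4934 0.0267 0.0847] 0.0019
plR [0.4698 0.0639 0.0819] 0.0024
plL [0.4628 0.1852 0.107 ] 0.0038
knobR [ 0.4873 -0.0356  0.0452] 0.0002
knobL [0.4555 0.1256 0.0419] 0.0015
c [0.66260826 0.05639731] size 0.17837157466808273 0.3169739348182518 yaw 0.05657515078398249 0.05483857006740925
rl [0.0898 0.16  ] rr [ 0.0913 -0.1591] fr [-0.087  -0.1579] fl [-0.0897  0.1577] tab [-0.0686 -0.0015] ring [-0.1164 -0.0757] block [-0.1169  0.0783] tin [ 0.0337 -0.0353] prR [-0.1701 -0.1442] prL [-0.1705 -0.0204] plR [-0.1921  0.0181] plL [-0.1925  0.1395] knobR [-0.1801 -0.0822] knobL [-0.203   0.0805] 
c [0.66345973 0.05814802] size 0.177558369454968 0.3172279773297065 yaw 0.06802039830605139 0.06941006985003789
rl [0.0912 0.157 ] rr [ 0.088  -0.1621] fr [-0.0903 -0.1583] fl [-0.0884  0.1573] tab [-0.0696 -0.0022] ring [-0.1184 -0.0757] block [-0.1167  0.0783] tin [ 0.0322 -0.0375] prR [-0.1731 -0.1434] prL [-0.1718 -0.0196] plR [-0.1928  0.0192] plL [-0.1914  0.1406] knobR [-0.1823 -0.0813] knobL [-0.2028  0.0817]
```

Both views agree. The chest centre is at about (0.663, 0.057) with yaw 0.06, the tab is 126 mm up, the right drawer is about 81 mm open and the left about 102 mm. I close the fingers, turn to yaw -1.51 (tool y along chest x) and travel over at height.

Call:
{"name": "arm_command", "arguments": {"series": [0,0,0.12,0.15,0.15,0,0,0,0,0.23,0.3,0.3,0,0,0,0,0.34,0.45,0.45,0,0,0,0,0.45,0.6,0.6,0,0,0,0,0.56,0.75,0.75,0,0,0,0,0.67,0.9,0.9,0,0,0,0,0.775,1,1,0,0,0,0,0.775,1,1,0,0], "force": 10}}

```text
t: 1.1
eef_pos: [0.262, 0.5209, 0.2485]
ee_rot: [3.141, -0.0, -1.51]
force: [-0.3, -0.2, -0.2]
width: 0.0132
gripper_force: 0.0
```

Call:
{"name": "arm_command", "arguments": {"series": [0,0,0,0.5,-0.25,0,0,0,0,0,1,-0.5,0,0]}}

```text
t: 1.35
eef_pos: [0.3178, 0.4244, 0.2481]
ee_rot: [3.141, -0.001, -1.504]
force: [0.2, 0.2, -0.4]
width: 0.0004
gripper_force: 0.0
```

Call:
{"name": "arm_command", "arguments": {"series": [0,0,0,0.5,-0.25,0,0,0,0,0,1,-0.5,0,0]}}

```text
t: 1.6
eef_pos: [0.3742, 0.3271, 0.2486]
ee_rot: [-3.141, 0.0, -1.505]
force: [0.0, 0.3, -1.2]
width: 0.0004
gripper_force: 0.0
```

Call:
{"name": "arm_command", "arguments": {"series": [0,0,0,0.5,-0.25,0,0,0,0,0,1,-0.5,0,0]}}

```text
t: 1.85
eef_pos: [0.4303, 0.2303, 0.2487]
ee_rot: [-3.141, 0.0, -1.505]
force: [1.4, 0.8, -0.6]
width: 0.0003
gripper_force: 0.0
```

Call:
{"name": "arm_command", "arguments": {"series": [0,0,0,0.5,0,0,0,0,0,0,1,0,0,0]}}

```text
t: 2.1
eef_pos: [0.436, 0.1303, 0.2484]
ee_rot: [3.141, -0.0, -1.506]
force: [0.8, 0.3, 0.1]
width: 0.0004
gripper_force: 0.0
```

Call:
{"name": "arm_command", "arguments": {"series": [0,0,0,0.5,0,0,0,0,0,0,1,0,0,0,0,0,0,1,0,0,0]}}

```text
t: 2.48
eef_pos: [0.4417, 0.0295, 0.2485]
ee_rot: [3.141, -0.0, -1.51]
force: [0.8, -0.1, -0.6]
width: 0.0009
gripper_force: 0.0
```

Call:
{"name": "arm_command", "arguments": {"series": [0,0,0,0.35,0,0.3,0,0,0,0,0.69,0,0.6,0,0,0,0,0.69,0,0.8,0,0,0,0,0.69,0,0.8,0]}}

```text
t: 2.98
eef_pos: [0.4454, -0.037, 0.1673]
ee_rot: [3.138, -0.001, -1.508]
force: [0.0, -0.3, 0.7]
width: 0.0006
gripper_force: 0.0
```

Call:
{"name": "arm_command", "arguments": {"series": [0,0,0,0,0,0.3,0,0,0,0,0,0,0.6,0,0,0,0,0,0,0.81,0,0,0,0,0,0,0.81,0,0,0,0,0,0,0.81,0]}}

```text
t: 3.6
eef_pos: [0.4471, -0.0365, 0.0888]
ee_rot: [-3.14, 0.0, -1.508]
force: [1.0, -0.4, 0.4]
width: 0.0005
gripper_force: 0.0
```

Run:
```python
from h import *
s=arm.get_state();print(s['t'],s['eef_pos'],s['force'])
S=arm.grab_frame('side');cv2.imwrite('pics/s1.png',cv2.convertScaleAbs(cv2.resize(S[150:300,210:400],None,fx=4,fy=4),alpha=1.3))
```

```text
3.6 [ 0.44706229 -0.03645284  0.08880022] [ 0.9582882  -0.374973    0.36540899]
```

View pics/s1.png

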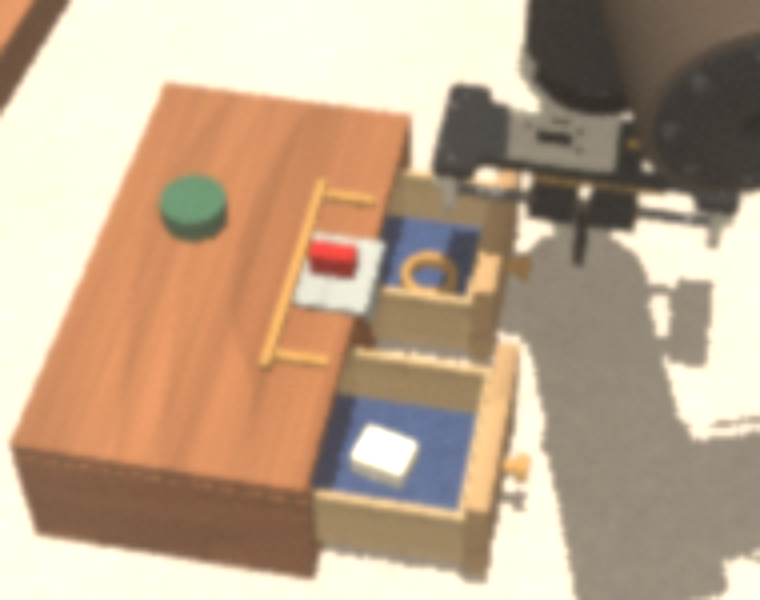

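The side view shows thin fingertips at crop (578,262), wider carriers above them at (545,222), and a small pendant at the end of the gripper body at (448,205). I check the heights of these.

Run:
```python
from h import *
ms=arm.camera_model('side');p0=np.array([.447,-.0365,.0888]);cy=np.array([.998,.06,0]);n=np.cross(cy,[0,0,1])
for k,(x,y) in dict(tip=(578,264),tipL=(572,240),tipR=(586,240),blkL=(530,222),blkbotmid=(565,228),blkR=(634,226),pend=(448,207),pend2=(712,243),bodyL=(436,168),panel=(505,262)).items():
    o,d=ray(ms,(x+.5)/4-.5+210,(y+.5)/4-.5+150);q=o+d*((p0-o)@n)/(d@n)
    print(k,'along',round((q-p0)@cy,4),'z',round(q[2],4))
```

```text
tip along 0.0023 z 0.0573
tipL along 0.008 z 0.0807
tipR along -0.0013 z 0.0827
blkL along 0.0372 z 0.0928
blkbotmid along 0.0135 z 0.0917
blkR along -0.0319 z 0.1029
pend along 0.0931 z 0.0964
pend2 along -0.0843 z 0.0969
bodyL along 0.1015 z 0.1323
panel along 0.0526 z 0.0487
```

Pushing straight down, the pendants at the body ends would pass close to the guide and chest top. So I tilt the tool 15° with the fingertips leading, which lifts the front of the body, and then approach.

Call:
{"name": "arm_command", "arguments": {"series": [0.08,0,0,0,0,0,0,0.167,0,0,0,0,0,0,0.167,0,0,0,0,0,0]}}

```text
t: 4.03
eef_pos: [0.4473, -0.0361, 0.0901]
ee_rot: [-2.872, 0.002, -1.508]
force: [-1.3, -0.9, 0.0]
width: 0.0006
gripper_force: 0.0
```

Call:
{"name": "arm_command", "arguments": {"series": [0,0,0,0,-0.1,0.027,0,0,0,0,0,-0.2,0.054,0,0,0,0,0,-0.3,0.08,0,0,0,0,0,-0.39,0.104,0,0,0,0,0,-0.48,0.13,0,0,0,0,0,-0.58,0.155,0,0,0,0,0,-0.58,0.155,0]}}

```text
t: 4.9
eef_pos: [0.507, -0.0333, 0.0877]
ee_rot: [-2.879, 0.0, -1.51]
force: [0.2, -0.6, 0.6]
width: 0.0005
gripper_force: 0.0
```

Run:
```python
from h import *
s=arm.get_state();print(s['t'],s['eef_pos'],s['force'])
S=arm.grab_frame('side');cv2.imwrite('pics/s2.png',cv2.convertScaleAbs(cv2.resize(S[150:300,210:400],None,fx=4,fy=4),alpha=1.3))
```

```text
4.9 [ 0.5069828 -0.0333115  0.0876893] [ 0.22612932 -0.56843245  0.55002437]
```

View pics/s2.png

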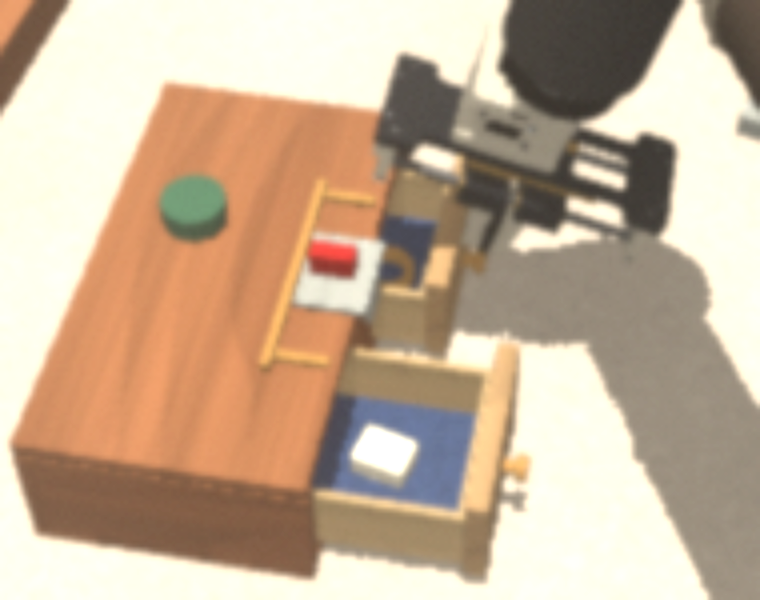

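The right drawer is following the fingertips: its panel moved from crop x of about 490 to 443, and nothing else moved. I keep pushing slowly.

Call:
{"name": "arm_command", "arguments": {"series": [0,0,0,0,-0.06,0.016,0,0,0,0,0,-0.12,0.032,0,0,0,0,0,-0.18,0.048,0,0,0,0,0,-0.24,0.064,0,0,0,0,0,-0.3,0.08,0,0,0,0,0,-0.36,0.096,0,0,0,0,0,-0.42,0.112,0,0,0,0,0,-0.45,0.12,0]}}

```text
t: 5.95
eef_pos: [0.553, -0.0306, 0.0878]
ee_rot: [-2.879, 0.0, -1.51]
force: [-1.8, -0.4, 0.6]
width: 0.0007
gripper_force: 0.7
```

Call:
{"name": "arm_command", "arguments": {"series": [0,0,0,0,-0.02,0.005,0,0,0,0,0,-0.04,0.01,0,0,0,0,0,-0.04,0.01,0]}}

```text
t: 6.32
eef_pos: [0.5568, -0.0304, 0.0879]
ee_rot: [-2.879, 0.0, -1.51]
force: [-1.0, 0.2, 0.2]
width: 0.0003
gripper_force: 0.2
```

Call:
{"name": "arm_command", "arguments": {"series": [0,0,0,0,-0.02,0.005,0,0,0,0,0,-0.04,0.01,0,0,0,0,0,-0.04,0.01,0]}}

```text
t: 6.7
eef_pos: [0.559, -0.0307, 0.0874]
ee_rot: [-2.882, -0.001, -1.511]
force: [-9.0, 1.8, 5.5]
width: 0.0004
gripper_force: 4.4
```

Call:
{"name": "arm_command", "arguments": {"series": [0,0,0,0,-0.02,0.005,0,0,0,0,0,-0.02,0.005,0,0,0,0,0,-0.02,0.005,0]}}

```text
t: 7.08
eef_pos: [0.5592, -0.0311, 0.087]
ee_rot: [-2.885, -0.001, -1.511]
force: [-17.4, 3.8, 12.1]
width: 0.0005
gripper_force: 8.6
```

Call:
{"name": "arm_command", "arguments": {"series": [0,0,0,0,0.2,-0.05,0,0,0,0,0,0.5,-0.13,0,0,0,0,0,0.5,-0.13,0]}}

```text
t: 7.45
eef_pos: [0.5093, -0.0337, 0.0875]
ee_rot: [-2.88, 0.0, -1.51]
force: [0.4, -0.3, 0.7]
width: 0.0007
gripper_force: 0.0
```

Call:
{"name": "arm_command", "arguments": {"series": [-0.08,0,0,0,0,-0.4,0,-0.167,0,0,0,0,-0.8,0,-0.167,0,0,0,0,-1,0,-0.167,0,0,0,0,-1,0]}}

```text
t: 7.95
eef_pos: [0.4877, -0.0343, 0.1864]
ee_rot: [-3.136, 0.001, -1.51]
force: [-0.1, 0.7, -1.4]
width: 0.0004
gripper_force: 0.0
```

Run:
```python
from h import *
s=arm.get_state();print(s['t'],s['eef_pos'],s['ee_rot'],s['force'])
S=arm.grab_frame('side');cv2.imwrite('pics/s3.png',cv2.convertScaleAbs(cv2.resize(S[150:300,210:400],None,fx=4,fy=4),alpha=1.3))
```

```text
7.95 [ 0.48771497 -0.03425157  0.18644207] [-3.13644195e+00  1.18864627e-03 -1.50988662e+00] [-0.12268395  0.7442129  -1.40867348]
```

View pics/s3.png

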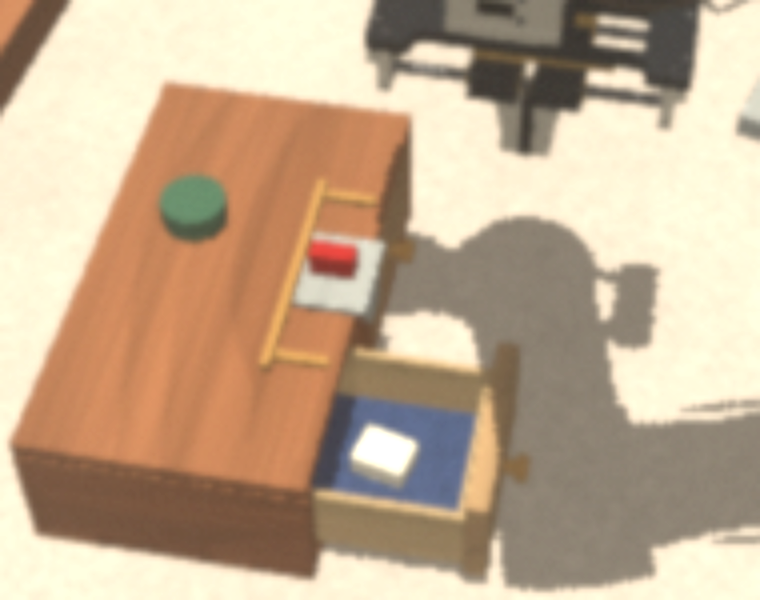

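The right drawer is shut and its face is flush with the chest. The tab is untouched at crop (332,258), and the left drawer has not moved. I go to the +y side of the tab and lower there.

Call:
{"name": "arm_command", "arguments": {"series": [0,0,0,-0.35,-0.35,0,0,0,0,0,-0.6,-0.6,0,0,0,0,0,-0.6,-0.6,0,0]}}

```text
t: 8.38
eef_pos: [0.5425, 0.0301, 0.1826]
ee_rot: [3.141, -0.001, -1.509]
force: [-1.1, -0.2, -1.2]
width: 0.0004
gripper_force: 0.0
```

Call:
{"name": "arm_command", "arguments": {"series": [0,0,0,-0.3,-0.3,0,0,0,0,0,-0.54,-0.51,0,0,0,0,0,-0.54,-0.51,0,0]}}

```text
t: 8.75
eef_pos: [0.5894, 0.0865, 0.1826]
ee_rot: [3.14, -0.001, -1.509]
force: [-0.4, -0.6, -1.0]
width: 0.0006
gripper_force: 0.0
```

Call:
{"name": "arm_command", "arguments": {"series": [0,0,0,0,0,0.25,0,0,0,0,0,0,0.4,0,0,0,0,0,0,0.5,0,0,0,0,0,0,0.5,0]}}

```text
t: 9.25
eef_pos: [0.5886, 0.0852, 0.1334]
ee_rot: [3.14, -0.001, -1.51]
force: [0.1, -0.1, -0.4]
width: 0.0006
gripper_force: 0.0
```

Run:
```python
from h import *
s=arm.get_state();print(s['t'],s['eef_pos'],s['ee_rot'],s['force'])
S=arm.grab_frame('side');cv2.imwrite('pics/s4.png',cv2.convertScaleAbs(cv2.resize(S[150:300,210:400],None,fx=4,fy=4),alpha=1.3))
```

```text
9.25 [0.58857463 0.08519182 0.13343944] [ 3.14031701e+00 -5.71457308e-04 -1.51042080e+00] [ 0.13603019 -0.12776885 -0.3527097 ]
```

View pics/s4.png

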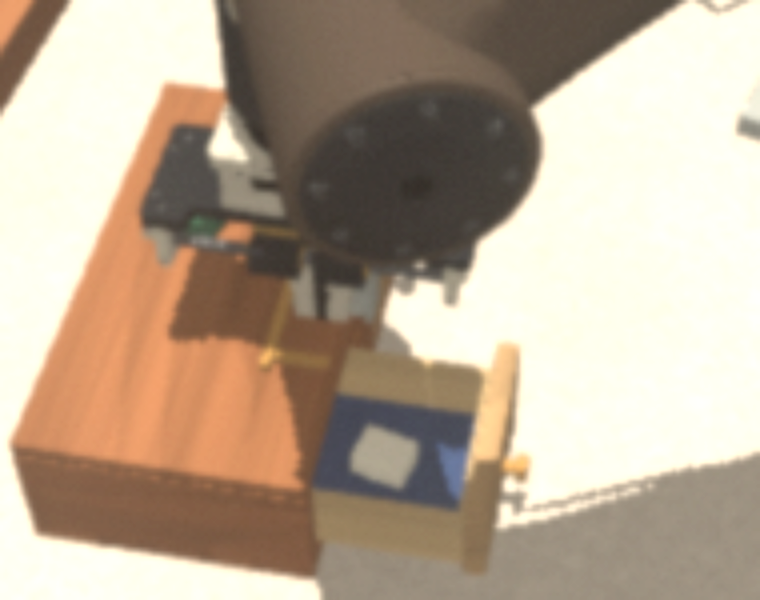

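The fingers stand on the +y side of the tab, with the tips about 111 mm up. I push the tab towards -y.

Call:
{"name": "arm_command", "arguments": {"series": [0,0,0,0.06,0,0,0,0,0,0,0.12,0,0,0,0,0,0,0.18,0,0,0,0,0,0,0.24,0,0,0,0,0,0,0.3,0,0,0,0,0,0,0.36,0,0,0,0,0,0,0.42,0,0,0,0,0,0,0.46,0,0,0]}}

```text
t: 10.3
eef_pos: [0.5919, 0.0394, 0.1341]
ee_rot: [-3.141, 0.0, -1.51]
force: [-0.2, 2.1, 0.9]
width: 0.0007
gripper_force: 0.8
```

Call:
{"name": "arm_command", "arguments": {"series": [0,0,0,0.02,0,0,0,0,0,0,0.04,0,0,0,0,0,0,0.04,0,0,0]}}

```text
t: 10.68
eef_pos: [0.5919, 0.0355, 0.1339]
ee_rot: [3.141, -0.0, -1.51]
force: [0.1, -0.4, -0.7]
width: 0.0007
gripper_force: 0.0
```

Call:
{"name": "arm_command", "arguments": {"series": [0,0,0,0.02,0,0,0,0,0,0,0.04,0,0,0,0,0,0,0.04,0,0,0]}}

```text
t: 11.05
eef_pos: [0.5921, 0.0338, 0.1339]
ee_rot: [-3.141, 0.003, -1.51]
force: [-2.6, 11.6, 1.9]
width: 0.0004
gripper_force: 5.9
```

Call:
{"name": "arm_command", "arguments": {"series": [0,0,0,0.02,0,0,0,0,0,0,0.02,0,0,0,0,0,0,0.02,0,0,0]}}

```text
t: 11.42
eef_pos: [0.5921, 0.0335, 0.134]
ee_rot: [-3.141, 0.005, -1.51]
force: [-7.2, 20.7, 3.2]
width: 0.0004
gripper_force: 10.2
```

The force rises at TCP chest y of about -0.019, where I expected the stop at -0.0185. I back off, lift and check.

Call:
{"name": "arm_command", "arguments": {"series": [0,0,0,-0.1,0,0,0,0,0,0,-0.2,0,0,0,0,0,0,-0.2,0,-0.5,0,0,0,0,-0.2,0,-1,0,0,0,0,-0.2,0,-1,0]}}

```text
t: 12.05
eef_pos: [0.5934, 0.0501, 0.2387]
ee_rot: [-3.134, 0.001, -1.51]
force: [0.0, 1.4, -0.5]
width: 0.0002
gripper_force: 0.0
```

Call:
{"name": "arm_command", "arguments": {"series": [0,0,0,0,0.5,0,0,0,0,0,0,1,0,0,0,0,0,0,1,-0.3,0,0,0,0,0,1,-0.3,0]}}

```text
t: 12.55
eef_pos: [0.492, 0.0437, 0.266]
ee_rot: [-3.138, 0.001, -1.51]
force: [0.2, 0.5, -0.2]
width: 0.0002
gripper_force: 0.0
```

Run:
```python
from h import *
s=arm.get_state();print(s['t'],s['eef_pos'],s['force'])
S=arm.grab_frame('side');cv2.imwrite('pics/s5.png',cv2.convertScaleAbs(cv2.resize(S[150:300,210:400],None,fx=4,fy=4),alpha=1.3))
print(blob(S,(0,150,90),(6,255,255),(260,185,330,230)))
for r in blob(S,(0,150,90),(6,255,255),(260,185,330,230)):
    p=plane(arm.camera_model('side'),r[1][0],r[1][1],.121);d=p[:2]-[.663,.057];print(p,d[0]*.998+d[1]*.06,d[1]*.998-d[0]*.06)
```

```text
12.55 [0.49195477 0.0437341  0.26596369] [ 0.19759028  0.46400605 -0.19460465]
[(np.int32(60), [295.3, 204.6], [290, 201, 11, 8])]
[0.59821988 0.01923078 0.121     ] -0.06691671138841851 -0.03380687524349091
```

View pics/s5.png

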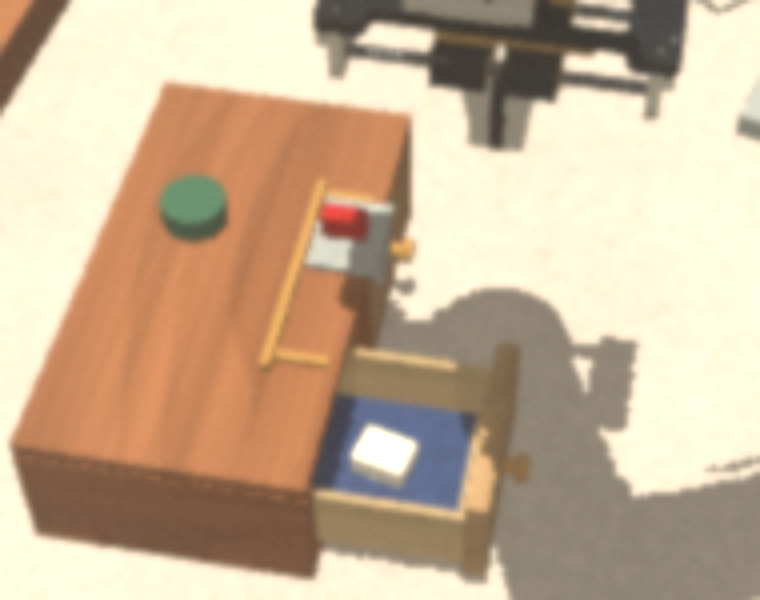

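The bolt is against the guide's right end at about -34 mm, the right drawer is shut, and the left drawer and tin have not moved. The robot is clear of everything, so I hand in.

```bash
python3 -c "
from station import arm
print(arm.job_done())"
```

```text
the job is handed in; nothing more can be done
None
```

The right drawer with the ring is shut, the bolt is pushed about 34 mm across to lock it, the left drawer with the white block stands open as it was, and the job is handed in; no verdict came back.

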